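# Ready the solvent pump dispenser in the bolted bench locker

### The arm

A 6-joint arm with a two-finger parallel gripper is mounted at the origin on the work surface. World frame = base frame: x ahead of the robot, y to its left, z up, the work surface at z = 0. Lengths are in m, angles in degrees, forces in N, time in s.
With the tool pointing down it reaches from about 0.35 to 0.875 m from the base axis. Payload 4.2 kg.
Tool frame: the origin (TCP) lies midway between the tips of the shut fingers; the grasp point (between the pads) lies 19 mm behind it; z points along the fingers, y is the line along which they close (so a half turn about z gives the same grasp; the last joint's range is limited). The gripper opens to 87 mm and grips with 3 to 60 N. Pads are 19 mm wide; open, the fingers measure 117 mm over their backs; the gripper's body (75 mm by 190 mm) begins 51 mm behind the grasp point.
Start: joints at [91.593, 22.042, 0.453, 0, -68.411, -14.817], TCP at [0.143, 0.608, 0.223] pointing down, gripper open.
Joint ranges: [-179.83, 179.83], [-69.29, 118.12], [-61.27, 80.66], [-181.25, 117.63], [-171.15, -9.14], [-177.46, 177.46]. Speed limits (degrees/s): [159.86, 159.86, 180, 180, 180, 180].

### API

Orientations are given as a 3x3 rotation matrix whose columns are the frame's x, y, z axes.
In Python, from station import r gives the robot as it stands.
- The arm moves only by the shell command python3 steer.py 'ROWS'. ROWS is a JSON list of rows, 1 to 8 of them, each written [opening, [dx, dy, dz], [rx, ry, rz]]: the opening from 0.0 (shut) to 1.0 (fully open), then dx, dy, dz in shares of 0.4 m (1.0 is 0.4 m), then a rotation vector rx, ry, rz in a scale on which 1.0 is 90 degrees; each row is the pose to reach, as a shift and turn from the pose commanded when the command began, along the tool's axes at that moment; what a row does not reach only later rows make up. A row lasts 1/10 s, in which the tool goes at most 0.05 m and 8.59 degrees, less where a joint would pass 70% of its speed; a pose out of reach is approached as far as the arm can. The fingers move at their own pace and stop on an object; the grip force is fixed at half the most. Time passes only in rows, so rows that do not move let the fingers close. It prints the time, the measured TCP pose, the force, the opening and the grip force at its end. A shift or turn number past 1, either way, is cut back to 1. Input that does not fit is refused with a message, and nothing moves.
- r.sense(): the state, without advancing time (a new reading comes with each control period).
- r.capture(name): name is "scene" or "top" or "wrist"; returns a dict with "pixels" (400x640x3 uint8, red, green, blue), "z_map" (400x640 float32, m along the optical axis (not along the pixel's ray), 0 where there is no reading), "K" (3x3 intrinsics, pixels), "world_from_camera" (4x4, takes a point from camera to world coordinates). Camera axes: x right, y up, looking along -z (the intrinsics and any distortion apply to the point x, -y, -z); pixel columns grow to the right and rows downward; lengths in m; the calibration is good to about 2 mm. A picture is of the moment at which its call begins.
- r.finish_job(): hands the job in; it is judged then, once.
The state is a dict: "time_s": time; "joints": joint angles; "joint_velocities": joint speeds; "effort": joint torques, N m; "tcp_pos": TCP position; "ee_rot": TCP orientation; "wrist_force": force on the tool from outside, world axes, zero at the start; "moment": the same for the moment, N m; "gripper_width": opening from 0.0 (shut) to 1.0 (fully open); "gripper_force": force on a finger pad.
Only numpy, scipy, OpenCV 4.12 (cv2) and the standard library are available. Lean on these libraries where they do the work, as an engineer would, in place of code of your own. Each camera call takes 0.05 s, during which the arm holds its last target. There are 200 camera calls.

### The job

Get the solvent dispenser in the bench locker ready for swabbing: lay the flat brush that was left on the locker's lid flat in the steel instrument tray, draw the barrel bolt fully back (lift its handle out of the notch first) and open the lid until it stands upright or further. Then press the dispenser's pump dish all the way down with the fingertips and let it spring back up, leaving the lid open and the bolt drawn. Clear the brush off before you raise the lid, and do not disturb the swab jar on the locker, the bowl or the sherd.

Things in the scene. Friction and masses are not known exactly. Their poses are not given: they have to be found in the camera images.
- locker: Fixed bench solvent locker: painted grey steel box 170 deep (x) x 340 wide (y) x 150 high. Origin: centre of its underside; z up, +x to its back, +y towards the fixed deck. The top is a hinged lid over the bottle well from y=-170 to +53 and a fixed flat deck at height 150 from y=+55 to +170 that carries the barrel bolt along its front edge
- bolt (a joint): Barrel bolt: steel rod 12 dia, axis along the locker's y at x=-70, height 163; 0 = home (rod tip 31 mm over the lid, through the lid's staple at y=+40, so the lid lifts 2 to 3 mm at most), slides towards +y, end stop 0.046 = fully drawn. It moves only while the handle is lifted over the notched channel; rub 1.5 N plus drag. Lid is clear of it above 0.034
- bolt_handle (a joint): Turn of the bolt's handle about the rod axis (axis = locker's +y): 0 = lying level towards the front (-x) in its notch, overhanging the locker's front edge; 1.57 = straight up; stop 1.6. Above about 1.15 it clears the channel's front lip (lip top 23 above the deck) and the bolt can slide; turns freely and falls when let go, into the second notch if the bolt is at 0.045
- bolt_knob (a point): Centre of the bolt handle's knob: steel drum 18 dia, 18 long along the locker's y, 43 from the rod axis. Home: locker x=-113, y=+95, height 163, 28 in front of the locker's front face; y=+141 when drawn
- lid (a joint): Lid angle: 0 shut, 1.57 upright, stop 1.9. Stiff friction hinge: it stays where it is left; up to 10 N at the handle. Steel plate 4 thick (top at height 154 when shut), 170 deep, about 0.45 kg
- lid_handle (a point): Middle of the lid's bar handle: round bar 10 dia, 90 long along the locker's y, bar centre 28 above the lid's top face; shut: locker x=-43, y=-58, height 182. It turns with the lid about point lid_hinge, at 132 radius: 128 in front of and 32 above the hinge axis when shut
- lid_hinge (a point): Point on the lid's hinge axis (along the locker's y) at the locker's top back edge: locker x=+85, y=-58, height 150
- dispenser: Fixed white plastic push-down dispenser bottle in the well under the lid, body 60 dia; told by the wide open dish on its top. Origin: centre of its underside, 15 above the table. It stands at locker x=-12 in one of three places, y=-128, -58 or +12; the other two hold screw_bottle and lidded_jar
- pump (a joint): Sprung pump dish, travel along down: 0 = up, 0.010 = fully down; spring 3 N at the top to 8 N at the bottom, springs back when let go
- pump_dish (a point): Middle of the pump dish's floor: white dish, 54 dia at the rim, 39 dia floor, rim 6 above the floor; this point is 127 above the table when up (23 below the locker's top)
- screw_bottle: Fixed white bottle, 60 dia, 118 high with a narrow white screw cap 34 dia: not the one to press. Origin: centre of its underside, 15 above the table
- lidded_jar: Fixed white jar, 60 dia, 110 high with a flat closed white lid 56 dia: not the one to press. Origin: centre of its underside, 15 above the table
- brush: Loose flat brush lying on the shut lid behind its handle, roughly along the locker's y, 190 long along its x (bristles to +x), 40 wide at the ferrule, 13 thick, 60 to 110 g. Origin: its underside, half-way along, 154 above the table at the start; z up
- brush_grip (a point): Grip point on the brush's wooden handle, close to its balance point, 6.5 above its underside; handle 18 wide (across y), 11 thick, from 95 behind this point to 20 ahead of it, where the ferrule starts
- tray: Fixed open steel instrument tray, 270 (x) x 110 (y) x 22 high, walls and floor 3 thick, on the table left or right of the locker. Origin: centre of its underside
- swab_jar: Loose open glass swab jar standing on the locker's deck, 52 dia, 58 high (top 208 above the table); must not be disturbed. Origin: centre of its underside
- bowl: Loose restored bowl on the table, 156 dia, 55 high; must not be disturbed. Origin: centre of its underside
- sherd: Loose curved potsherd lying on the table by a front corner of the locker, about 80 x 62, 20 high; must not be disturbed. Origin: middle of its underside

How it is judged:
By the outcome, as a careful person would: the job done as asked, in the order asked, and still so for the second after the job is handed in, with the robot touching nothing.
It also fails if it takes over 72 s, if anything falls off the work surface, if the arm or the gripper's body presses on something with over 40 N, if the wrist force passes 120 N, or if a joint passes its speed limit or range.

## Working session

There is one attempt and no reset: what is moved stays moved. The work goes in short steps, Python scripts to look and compute and a shell command to move; the robot and the scene stay as the last step left them, time stands still between calls to the robot, and variables do not carry over. Pictures are saved under pics/ and viewed, at most 12 in all, crops included, and the job is handed in when it is done.

```bash
ls; mkdir -p pics; python3 - <<'E'
from station import r
import cv2,numpy as np
for n in("scene","top"):
    c=r.capture(n); cv2.imwrite(f"pics/{n}0.png",c["pixels"][:,:,::-1]); np.savez(f"{n}0.npz",**c)
    print(n,c["K"].tolist(),c["world_from_camera"].round(3).tolist())
print(r.sense())
E
```

```text
pics
station.py
steer.py
scene [[407.5405549487808, 0.0, 322.0021836269989], [0.0, 407.5405549487808, 196.99559509228413], [0.0, 0.0, 1.0]] [[-0.755, -0.628, 0.187, 0.727], [0.656, -0.72, 0.228, 0.209], [-0.008, 0.295, 0.955, 1.066], [0.0, 0.0, 0.0, 1.0]]
top [[377.0819666205088, 0.0, 319.1972275811864], [0.0, 377.0819666205088, 200.14068006340088], [0.0, 0.0, 1.0]] [[-0.013, 0.993, -0.115, 0.431], [-1.0, -0.01, 0.028, 0.01], [0.027, 0.115, 0.993, 1.138], [0.0, 0.0, 0.0, 1.0]]
{'time_s': 0.1, 'joints': array([ 9.15928913e+01,  2.20856205e+01,  3.85487780e-01, -2.50181749e-02,
       -6.84128696e+01, -1.48166534e+01]), 'joint_velocities': array([ 0.04674246, -0.03737015,  0.2543431 ,  0.04671338,  0.0521703 ,
        0.06807995]), 'effort': array([ 4.70491941e-04, -3.91688383e+01,  1.87935680e+01,  4.23195854e+00,
        1.34670344e-02, -7.36143443e-05]), 'tcp_pos': array([0.14283312, 0.60788059, 0.22156305]), 'ee_rot': array([[ 9.73447282e-01, -2.28911045e-01, -3.51042429e-04],
       [-2.28911286e-01, -9.73445269e-01, -1.98275148e-03],
       [ 1.12153121e-04,  2.01046162e-03, -9.99997973e-01]]), 'wrist_force': array([0.60669794, 0.1811487 , 0.41812473]), 'moment': array([ 0.05705967, -0.02299645,  0.03216929]), 'gripper_force': 0.0, 'gripper_width': 1.001650617588948}
```

View pics/scene0.png

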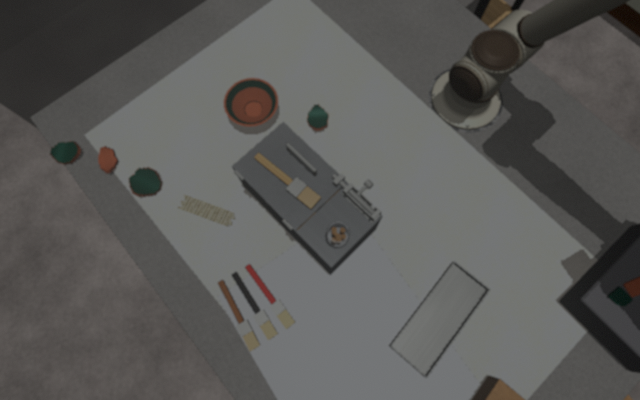

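View pics/top0.png

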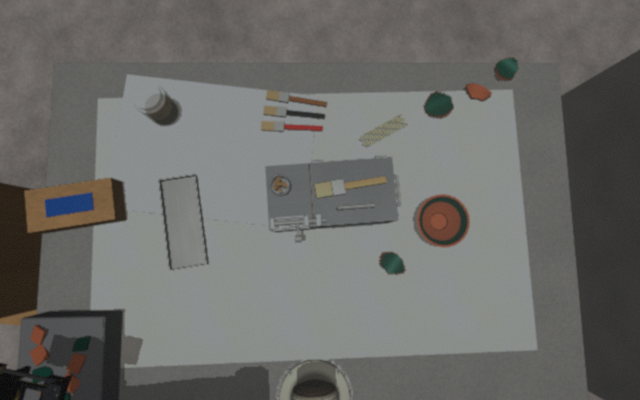

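Both views show the locker in front of the robot, with its yaw near zero. In the top view, the deck and jar are at (281,186), the bolt knob is at (299,236) and the lid handle bar is at (356,207). The brush ferrule is at (337,187), with the handle running right to (385,181). The tray is at (184,222), the bowl at (441,220) and the sherd at (392,263).

```bash
cat > h.py <<'E'
import numpy as np,cv2
def ray(c,u,v,z):
    K=c["K"];T=c["world_from_camera"]
    d=T[:3,:3]@np.array([(u-K[0,2])/K[0,0],-(v-K[1,2])/K[1,1],-1]);o=T[:3,3]
    return o+d*(z-o[2])/d[2]
def cloud(c):
    K=c["K"];T=c["world_from_camera"];z=c["z_map"]
    v,u=np.mgrid[:z.shape[0],:z.shape[1]]
    p=np.stack([(u-K[0,2])/K[0,0]*z,-(v-K[1,2])/K[1,1]*z,-z],-1)
    P=p@T[:3,:3].T+T[:3,3]; P[z==0]=np.nan; return P
E
python3 - <<'E'
from h import *
def rect(P,m,name):
    m=m.astype(np.uint8); n,l,s,_=cv2.connectedComponentsWithStats(m)
    k=1+np.argmax(s[1:,4]); q=P[l==k]
    b=cv2.minAreaRect((q[:,:2]*1000).astype(np.float32)); print(name,s[k],b,"z",np.median(q[:,2]).round(4))
    return l==k
for n in("scene","top"):
    c=dict(np.load(n+"0.npz"));P=cloud(c);z=P[...,2]; im=c["pixels"].astype(int)
    reg=(P[...,0]>.3)&(P[...,0]<.9)&(abs(P[...,1])<.6)
    print(n,"table z",np.nanmedian(z[reg]))
    rect(P,reg&(z>.1)&(z<.3),"locker>0.1")
    lidm=rect(P,reg&(z>.14)&(z<.158),"top face")
    hsv=cv2.cvtColor(c["pixels"],cv2.COLOR_RGB2HSV).astype(int)
    br=reg&(z>.14)&(z<.18)&(hsv[...,1]>90)&(hsv[...,0]<30)
    m=rect(P,br,"brush wood")
    rect(P,reg&(z>.172)&(z<.20)&(P[...,1]<.06),"lid handle?")
    rect(P,reg&(z>.012)&(z<.035)&(P[...,1]>.25),"tray wall")
    rect(P,reg&(z>.19)&(z<.22)&(P[...,1]>-.1),"jar")
E
```

```text
scene table z 0.0014174032034599549
locker>0.1 [  232   121   152   149 10409] ((553.5663452148438, -60.12318420410156), (208.1846923828125, 367.151123046875), 6.112903118133545) z 0.153
top face [ 232  121  152  146 7760] ((566.6917114257812, -48.71562194824219), (176.1221466064453, 340.60296630859375), 3.73447322845459) z 0.1522
brush wood [256 154  35  30 242] ((591.3890380859375, -136.4186553955078), (13.741690635681152, 104.44979095458984), 8.36404800415039) z 0.1643
lid handle? [286 142  31  31 178] ((525.1677856445312, -108.70864868164062), (10.344687461853027, 98.57903289794922), 3.3371424674987793) z 0.1849
tray wall [390 261 101 117 593] ((501.96673583984375, 382.89947509765625), (270.83026123046875, 111.05998992919922), 8.63808822631836) z 0.0202
jar [327 221  24  24 186] ((582.47900390625, 85.54671478271484), (49.77167892456055, 49.85068893432617), 48.652000427246094) z 0.205
top table z 0.0023536487440303233
locker>0.1 [ 266  156  135   87 8475] ((552.029296875, -62.223419189453125), (210.0736083984375, 366.9765930175781), 5.846089839935303) z 0.154
top face [ 266  156  133   75 6410] ((566.7062377929688, -50.36962890625), (176.81654357910156, 340.6473693847656), 3.889580726623535) z 0.1533
brush wood [345 177  41  12 206] ((589.0379638671875, -137.9290313720703), (14.3341064453125, 105.73371124267578), 9.044380187988281) z 0.1657
lid handle? [337 204  39   6 150] ((524.580810546875, -111.00958251953125), (9.738602638244629, 97.81541442871094), 3.4885575771331787) z 0.186
tray wall [158 174  50  97 471] ((501.3299865722656, 380.9402770996094), (270.1865539550781, 112.54846954345703), 8.265143394470215) z 0.0204
jar [269 174  21  21 135] ((581.2568359375, 83.42632293701172), (49.98721694946289, 50.016685485839844), 1.1522033214569092) z 0.2058
```

```bash
python3 - <<'E'
import numpy as np,cv2
a=np.load("top0.npz")["pixels"][150:275,250:410,::-1]
b=np.load("scene0.npz")["pixels"][115:280,225:395,::-1]
a=cv2.resize(a,None,fx=4.9,fy=4.9,interpolation=cv2.INTER_CUBIC);a=cv2.convertScaleAbs(a,alpha=1.5)
cv2.imwrite("pics/topcrop.png",a[:600,:800])
E
```

```text
(no output)
```

View pics/topcrop.png

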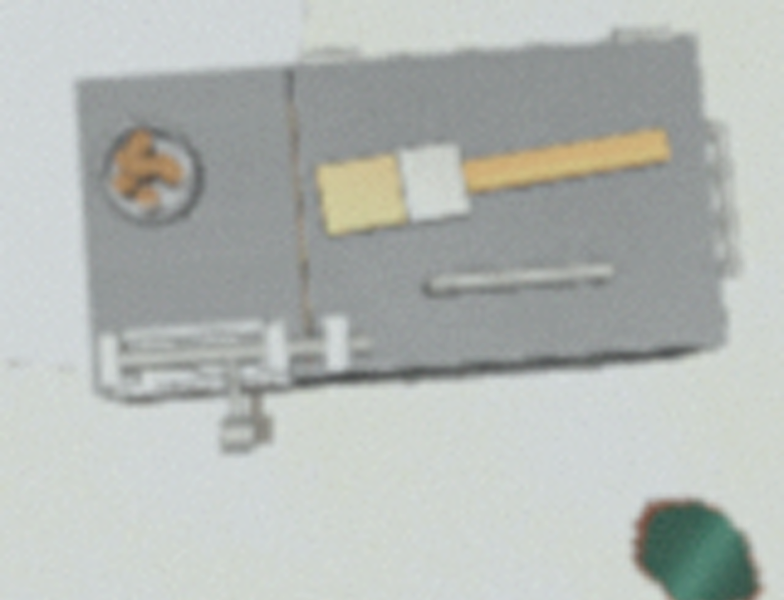

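The crop gives a yaw of about +3.6°. The brush ferrule/handle joint is at crop (468,175), which is full-image (345.5,185.7). The knob is at crop (240,432) and the rod tip at about (372,345). I'll check these points and then work out the first move.

```bash
cat >> h.py <<'E'
from scipy.spatial.transform import Rotation as Ro
L0=np.array([.5645,-.0493,0]);YAW=np.radians(3.6)
RL=Ro.from_euler('z',YAW).as_matrix()
def W(x,y,z): return L0+RL@np.array([x,y,z])   # locker->world
def Lk(p): return RL.T@(np.asarray(p)-L0)
def down(yaw): # tool y at yaw deg (world), z down
    a=np.radians(yaw);y=np.array([np.cos(a),np.sin(a),0]);z=np.array([0,0,-1.]);return np.stack([np.cross(y,z),y,z],1)
def delta(p,R,s):
    R0=s["ee_rot"];d=R0.T@(np.asarray(p)-s["tcp_pos"]);w=np.degrees(Ro.from_matrix(R0.T@R).as_rotvec());return d.round(4),w.round(1)
E
python3 - <<'E'
from h import *
from station import r
c=dict(np.load("top0.npz"))
f=lambda u,v,z:ray(c,250+u/4.9,150+v/4.9,z)
fe=f(468,175,.165);end=f(668,145,.165);tip=f(322,201,.160)
k=f(235,432,.172)
print("ferrule",fe,"end",end,"bristle tip",tip,"len",np.linalg.norm(end-tip),"knob top",k,Lk(k),"rodtip",Lk(f(372,345,.165)))
d=(tip-end)/np.linalg.norm(tip-end);print("ang",np.degrees(np.arctan2(d[1],d[0])),"grip",end+d*.095,fe-.02*d)
s=r.sense();print(delta([.5845,-.100,.27],down(-171.3),s))
E
```

```text
ferrule [ 0.58084974 -0.08691267  0.165     ] end [ 0.59617841 -0.19471098  0.165     ] bristle tip [ 0.56825466 -0.00894344  0.16      ] len 0.18792102819447298 knob top [0.44584222 0.037906   0.172     ] [-0.11294793  0.0944845   0.172     ] rodtip [-0.07272411  0.01959904  0.165     ]
ang 98.54844501569858 grip [ 0.58206207 -0.10079964  0.16247234] [ 0.5838216  -0.10668348  0.16553214]
(array([ 0.592 ,  0.5881, -0.0472]), array([ 0.1, -0.1, 68.1]))
```

The manual's scale: shifts go in shares of 0.4 m and turns go in shares of 90 degrees. Converting my numbers, 0.28 m / 0.4 = 0.7, -0.047 m / 0.4 = -0.1175.

```bash
python3 steer.py '[[0.5,[0.7,0.7,-0.1175],[0,0,0]],[0.5,[0.7,0.7,-0.1175],[0,0,0]],[0.5,[0.7,0.7,-0.1175],[0,0,0]],[0.5,[0.7,0.7,-0.1175],[0,0,0]],[0.5,[0.7,0.7,-0.1175],[0,0,0]],[0.5,[0.7,0.7,-0.1175],[0,0,0]],[0.5,[0.7,0.7,-0.1175],[0,0,0]],[0.5,[0.7,0.7,-0.1175],[0,0,0]]]' && python3 steer.py '[[0.5,[0.7,0.7,0],[0,0,0]],[0.5,[0.7,0.7,0],[0,0,0]],[0.5,[0.7,0.7,0],[0,0,0]],[0.5,[0.7,0.7,0],[0,0,0]],[0.5,[0.7,0.7,0],[0,0,0]],[0.5,[0.7,0.7,0],[0,0,0]],[0.5,[0.7,0.7,0],[0,0,0]],[0.5,[0.7,0.7,0],[0,0,0]]]' && python3 steer.py '[[0.5,[0.075,0.075,0],[0,0,0.7556]],[0.5,[0.075,0.075,0],[0,0,0.7556]],[0.5,[0.075,0.075,0],[0,0,0.7556]],[0.5,[0.075,0.075,0],[0,0,0.7556]],[0.5,[0.075,0.075,0],[0,0,0.7556]],[0.5,[0.075,0.075,0],[0,0,0.7556]],[0.5,[0.075,0.075,0],[0,0,0.7556]],[0.5,[0.075,0.075,0],[0,0,0.7556]]]'; python3 - <<'E'
from h import *
from station import r
s=r.sense();print(delta([.583,-.102,.157],down(-171.3),s),s["joints"].round(1))
E
```

```text
time_s: 0.9
tcp_pos: [0.3518, 0.2697, 0.2697]
ee_rot: [[0.974, -0.228, -0.0], [-0.228, -0.974, 0.0], [-0.0, 0.0, -1.0]]
wrist_force: [1.3, 0.3, 0.4]
gripper_width: 0.506
gripper_force: 0.0
time_s: 1.7
tcp_pos: [0.5606, -0.0671, 0.2691]
ee_rot: [[0.973, -0.229, -0.001], [-0.229, -0.973, 0.0], [-0.001, 0.0, -1.0]]
wrist_force: [0.4, 1.8, -0.0]
gripper_width: 0.506
gripper_force: 0.0
time_s: 2.5
tcp_pos: [0.582, -0.1009, 0.2689]
ee_rot: [[0.147, -0.989, -0.001], [-0.989, -0.147, 0.0], [-0.0, 0.001, -1.0]]
wrist_force: [0.3, -0.3, 0.9]
gripper_width: 0.5
gripper_force: 0.0
(array([ 0.0013, -0.001 ,  0.1119]), array([ 0.1,  0. , -0.3])) [  5.9  17.1  -0.1  -0.  -72.8   2.6]
```

To row units: 0.111 m / 0.4 = 0.2775, 0.1 m / 0.4 = 0.25.

```bash
python3 steer.py '[[0.5,[0.0025,-0.0025,0.1],[0,0,0]],[0.5,[0.0025,-0.0025,0.2],[0,0,0]],[0.5,[0.0025,-0.0025,0.25],[0,0,0]],[0.5,[0.0025,-0.0025,0.2775],[0,0,0]],[0.5,[0.0025,-0.0025,0.2775],[0,0,0]],[0,[0.0025,-0.0025,0.2775],[0,0,0]],[0,[0.0025,-0.0025,0.2775],[0,0,0]],[0,[0.0025,-0.0025,0.2775],[0,0,0]]]' && python3 steer.py '[[0,[0,0,0],[0,0,0]],[0,[0,0,0],[0,0,0]],[0,[0,0,0],[0,0,0]],[0,[0,0,-0.025],[0,0,0]],[0,[0,0,-0.125],[0,0,0]],[0,[0,0,-0.25],[0,0,0]],[0,[0,0,-0.325],[0,0,0]],[0,[0,0,-0.325],[0,0,0]]]'; python3 - <<'E'
from h import *
from station import r
s=r.sense();print(delta([.5017,.382,.25],down(-81.5),s),s["joints"].round(1))
E
```

```text
time_s: 3.3
tcp_pos: [0.5842, -0.1017, 0.1599]
ee_rot: [[0.153, -0.988, 0.003], [-0.988, -0.153, 0.0], [0.0, -0.003, -1.0]]
wrist_force: [0.1, 0.1, 0.2]
gripper_width: 0.312
gripper_force: 0.0
time_s: 4.1
tcp_pos: [0.5858, -0.1021, 0.295]
ee_rot: [[0.153, -0.988, 0.012], [-0.988, -0.153, -0.001], [0.002, -0.011, -1.0]]
wrist_force: [0.6, -0.3, -0.2]
gripper_width: 0.201
gripper_force: 30.0
(array([-0.4914,  0.0096,  0.0437]), array([ -0.4,  -0.6, -89.7])) [  5.8  16.4   2.5   0.1 -75.4   3. ]
```

To row units: -0.39 m / 0.4 = -0.975, 0.02 m / 0.4 = 0.05, -68 degrees / 90 = -0.7556.

```bash
python3 steer.py '[[0,[-0.975,0.025,0.05],[0,0,-0.7556]],[0,[-0.975,0.025,0.05],[0,0,-0.7556]],[0,[-0.975,0.025,0.05],[0,0,-0.7556]],[0,[-0.975,0.025,0.05],[0,0,-0.7556]],[0,[-0.975,0.025,0.05],[0,0,-0.7556]],[0,[-0.975,0.025,0.05],[0,0,-0.7556]],[0,[-0.975,0.025,0.05],[0,0,-0.7556]],[0,[-0.975,0.025,0.05],[0,0,-0.7556]]]'; python3 - <<'E'
from h import *
from station import r
s=r.sense();print(delta([.5017,.382,.15],down(-81.5),s),s["joints"].round(1))
E
```

```text
time_s: 4.9
tcp_pos: [0.5127, 0.2843, 0.2676]
ee_rot: [[0.975, -0.222, -0.002], [-0.222, -0.975, -0.001], [-0.001, 0.001, -1.0]]
wrist_force: [0.1, 0.3, 0.3]
gripper_width: 0.199
gripper_force: 30.0
(array([-0.0322, -0.0929,  0.1175]), array([  0. ,   0.1, -21.3])) [ 44.8  16.7  -0.9  -0.  -72.5  32.4]
```

To row units: 0.118 m / 0.4 = 0.295, -0.093 m / 0.4 = -0.2325, -21.3 degrees / 90 = -0.2367.

```bash
python3 steer.py '[[0,[-0.08,-0.2325,0.15],[0,0,-0.2367]],[0,[-0.08,-0.2325,0.15],[0,0,-0.2367]],[0,[-0.08,-0.2325,0.15],[0,0,-0.2367]],[0,[-0.08,-0.2325,0.295],[0,0,-0.2367]],[0,[-0.08,-0.2325,0.295],[0,0,-0.2367]],[0,[-0.08,-0.2325,0.295],[0,0,-0.2367]],[0,[-0.08,-0.2325,0.295],[0,0,-0.2367]]]'; python3 - <<'E'
from h import *
from station import r
s=r.sense();print(delta([.5017,.382,.009],down(-81.5),s))
w=r.capture("wrist");cv2.imwrite("pics/w1.png",w["pixels"][:,:,::-1])
E
```

```text
time_s: 5.6
tcp_pos: [0.5053, 0.3802, 0.1523]
ee_rot: [[0.99, 0.14, 0.002], [0.14, -0.99, 0.001], [0.002, -0.001, -1.0]]
wrist_force: [0.7, -0.4, 0.3]
gripper_width: 0.202
gripper_force: 30.0
(array([-0.0036, -0.0022,  0.1433]), array([-0. , -0.1, -0.4]))
```

View pics/w1.png

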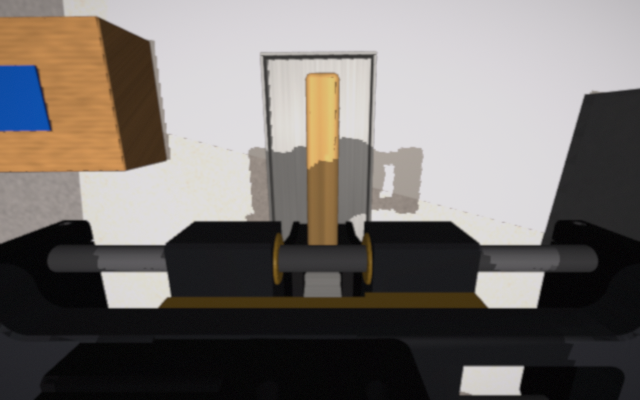

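The wrist view shows the brush handle (u≈322) centred and parallel over the tray (u 263–375). I'll lower it and release.

To row units: 0.142 m / 0.4 = 0.355, 0.135 m / 0.4 = 0.3375.

```bash
python3 steer.py '[[0,[-0.0075,-0.005,0.125],[0,0,0]],[0,[-0.0075,-0.005,0.25],[0,0,0]],[0,[-0.0075,-0.005,0.3125],[0,0,0]],[0,[-0.0075,-0.005,0.3375],[0,0,0]],[0,[-0.0075,-0.005,0.355],[0,0,0]],[0,[-0.0075,-0.005,0.355],[0,0,0]],[0,[-0.0075,-0.005,0.355],[0,0,0]]]' && python3 steer.py '[[0.4,[0,0,0],[0,0,0]],[0.4,[0,0,0],[0,0,0]],[0.4,[0,0,0],[0,0,0]],[0.4,[0,0,0],[0,0,0]],[0.4,[0,0,-0.075],[0,0,0]],[0.4,[0,0,-0.2],[0,0,0]],[0.4,[0,0,-0.325],[0,0,0]],[0.4,[0,0,-0.45],[0,0,0]]]'; python3 - <<'E'
from h import *
from station import r
s=r.sense();print(s["joints"].round(1))
w=r.capture("wrist");c=r.capture("scene")
im=np.vstack([c["pixels"][200:400,340:640],cv2.resize(w["pixels"],(300,188))]);cv2.imwrite("pics/s2.png",cv2.resize(im,None,fx=1.5,fy=1.5)[:,:,::-1])
print("knob",W(-.113,.095,.163))
E
```

```text
time_s: 6.35
tcp_pos: [0.5021, 0.3827, 0.0107]
ee_rot: [[0.99, 0.141, 0.003], [0.141, -0.99, 0.003], [0.003, -0.003, -1.0]]
wrist_force: [0.3, -0.2, 0.2]
gripper_width: 0.201
gripper_force: 30.0
time_s: 7.15
tcp_pos: [0.5007, 0.3813, 0.1905]
ee_rot: [[0.99, 0.141, -0.0], [0.141, -0.99, -0.0], [-0.0, 0.0, -1.0]]
wrist_force: [0.9, 0.8, -0.1]
gripper_width: 0.396
gripper_force: 0.0
[ 52.   23.8  -1.6   0.  -64.7  46.1]
knob [0.44575788 0.03841721 0.163     ]
```

View pics/s2.png

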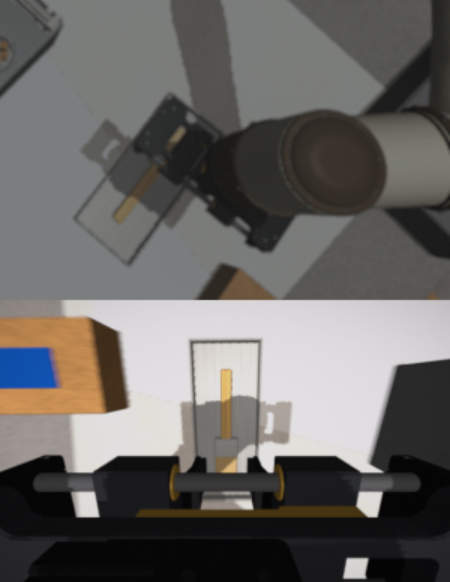

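The brush lies flat in the tray. Next is the bolt.

To row units: 0.332 m / 0.4 = 0.83, -0.103 m / 0.4 = -0.2575, 4.5 degrees / 90 = 0.05.

```bash
python3 steer.py '[[0.5,[-0.2575,0.83,-0.075],[0,0,0.05]],[0.5,[-0.2575,0.83,-0.075],[0,0,0.05]],[0.5,[-0.2575,0.83,-0.075],[0,0,0.05]],[0.5,[-0.2575,0.83,-0.075],[0,0,0.05]],[0.5,[-0.2575,0.83,-0.075],[0,0,0.05]],[0.5,[-0.2575,0.83,-0.075],[0,0,0.05]],[0.5,[-0.2575,0.83,-0.075],[0,0,0.05]],[0.5,[-0.2575,0.83,-0.075],[0,0,0.05]]]'; python3 - <<'E'
from h import *
from station import r
s=r.sense()
w=r.capture("wrist");cv2.imwrite("pics/w3.png",w["pixels"][:,:,::-1])
t=r.capture("top");np.savez("top1.npz",**t)
P=cloud(w);z=P[...,2];Q=(P-L0)@RL
m=(z>.15)&(z<.185)&(Q[...,0]<-.095)&(Q[...,0]>-.14)&(abs(Q[...,1]-.095)<.06)
print(m.sum(),np.median(Q[m],0) if m.any() else 0, [np.percentile(Q[m],q,axis=0).round(3) for q in (3,97)] if m.any() else 0)
s=r.sense();print(delta(W(-.113,.095,.153),down(-86.4),s),s["joints"].round(1))
E
```

```text
time_s: 8.05
tcp_pos: [0.444, 0.0343, 0.2192]
ee_rot: [[0.998, 0.057, 0.0], [0.057, -0.998, 0.0], [0.0, -0.0, -1.0]]
wrist_force: [0.2, 0.9, 0.2]
gripper_width: 0.501
gripper_force: 0.0
573 [-0.10788259  0.09341416  0.16939466] [array([-0.118,  0.086,  0.164]), array([-0.097,  0.102,  0.172])]
(array([ 0.0002, -0.0009,  0.0659]), array([-0. , -0.1, -0.2])) [ 25.7   4.6 -23.5  -0.  -61.9  67.7]
```

View pics/w3.png

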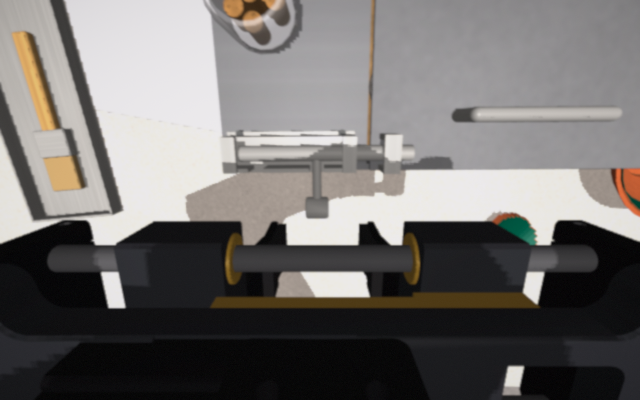

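The wrist view shows the home knob at (317,207), measured at locker (-.11, .094, top .172), which matches the model. I'll grip it and lift it on its arc.

To row units: 0.066 m / 0.4 = 0.165, 0.055 m / 0.4 = 0.1375.

```bash
python3 steer.py '[[0.5,[0,-0.0013,0.075],[0,0,0]],[0.5,[0,-0.0013,0.1375],[0,0,0]],[0.5,[0,-0.0013,0.165],[0,0,0]],[0.5,[0,-0.0013,0.165],[0,0,0]],[0,[0,-0.0013,0.165],[0,0,0]],[0,[0,-0.0013,0.165],[0,0,0]],[0,[0,-0.0013,0.165],[0,0,0]],[0,[0,-0.0013,0.165],[0,0,0]]]' && python3 steer.py '[[0,[0,0,0],[0,0,0]],[0,[0,0,0],[0,0,0]],[0,[0,0,0],[0,0,0]]]' && python3 steer.py '[[0,[0.0038,0,-0.0275],[0,0,0]],[0,[0.0145,0,-0.0538],[0,0,0]],[0,[0.0315,0,-0.076],[0,0,0]],[0,[0.0538,0,-0.093],[0,0,0]],[0,[0.0743,0,-0.1023],[0,0,0]],[0,[0.0925,0,-0.1065],[0,0,0]],[0,[0.0925,0,-0.1065],[0,0,0]],[0,[0.0925,0,-0.1065],[0,0,0]]]'
```

```text
time_s: 8.95
tcp_pos: [0.446, 0.0391, 0.1532]
ee_rot: [[0.998, 0.062, 0.001], [0.062, -0.998, 0.001], [0.001, -0.0, -1.0]]
wrist_force: [0.8, -1.3, -0.4]
gripper_width: 0.224
gripper_force: 1.1
time_s: 9.25
tcp_pos: [0.446, 0.039, 0.1531]
ee_rot: [[0.998, 0.063, 0.001], [0.063, -0.998, 0.0], [0.001, -0.0, -1.0]]
wrist_force: [-0.5, -0.0, 3.4]
gripper_width: 0.202
gripper_force: 30.0
time_s: 10.05
tcp_pos: [0.4818, 0.0405, 0.1962]
ee_rot: [[0.998, 0.062, -0.003], [0.062, -0.998, -0.002], [-0.003, 0.001, -1.0]]
wrist_force: [-5.0, -1.4, 3.0]
gripper_width: 0.203
gripper_force: 30.0
```

To row units: -0.0465 m / 0.4 = -0.1163, -0.042 m / 0.4 = -0.105.

```bash
python3 steer.py '[[0,[0,-0.03,0],[0,0,0]],[0,[0,-0.06,0],[0,0,0]],[0,[0,-0.085,0],[0,0,0]],[0,[0,-0.105,0],[0,0,0]],[0,[0,-0.1163,0],[0,0,0]],[0,[0,-0.1163,0],[0,0,0]],[0,[0,-0.1163,0],[0,0,0]]]'; python3 - <<'E'
from h import *
from station import r
s=r.sense();print(Lk(s["tcp_pos"]),s["wrist_force"])
E
```

```text
time_s: 10.75
tcp_pos: [0.4788, 0.0865, 0.1962]
ee_rot: [[0.998, 0.063, -0.003], [0.063, -0.998, -0.003], [-0.003, 0.003, -1.0]]
wrist_force: [-4.9, -2.6, 4.1]
gripper_width: 0.203
gripper_force: 30.0
[-0.07704236  0.14092994  0.1961687 ] [-4.92350712 -2.57461215  4.12705383]
```

To row units: 0.0405 m / 0.4 = 0.1013, -0.0367 m / 0.4 = -0.0918.

```bash
python3 steer.py '[[0,[0,-0.0038,0],[0,0,0]],[0,[0,-0.0038,0],[0,0,0]],[0,[-0.0183,-0.0038,0.0043],[0,0,0]],[0,[-0.0388,-0.0038,0.0135],[0,0,0]],[0,[-0.061,-0.0038,0.0305],[0,0,0]],[0,[-0.078,-0.0038,0.0528],[0,0,0]],[0,[-0.0888,-0.0038,0.079],[0,0,0]],[0,[-0.0918,-0.0038,0.1013],[0,0,0]]]' && python3 steer.py '[[0,[0,0,0],[0,0,0]],[0.5,[0,0,0],[0,0,0]],[0.5,[0,0,0],[0,0,0]],[0.5,[0,0,0],[0,0,0]],[0.5,[0,0,0],[0,0,0]],[0.5,[0,0,-0.075],[0,0,0]],[0.5,[0,0,-0.175],[0,0,0]],[0.5,[0,0,-0.225],[0,0,0]]]'; python3 - <<'E'
from h import *
from station import r
w=r.capture("wrist");P=cloud(w);z=P[...,2];Q=(P-L0)@RL
m=(z>.15)&(z<.185)&(Q[...,0]<-.095)&(Q[...,0]>-.14)&(abs(Q[...,1]-.12)<.08)
print(m.sum(),[np.percentile(Q[m],q,axis=0).round(3) for q in (3,50,97)] if m.any() else 0)
cv2.imwrite("pics/w4.png",w["pixels"][:,:,::-1])
E
```

```text
time_s: 11.55
tcp_pos: [0.4449, 0.0848, 0.1571]
ee_rot: [[0.998, 0.064, 0.004], [0.064, -0.998, -0.004], [0.004, 0.004, -1.0]]
wrist_force: [0.8, -9.3, 6.3]
gripper_width: 0.202
gripper_force: 30.0
time_s: 12.35
tcp_pos: [0.4445, 0.0876, 0.2481]
ee_rot: [[0.998, 0.063, 0.005], [0.063, -0.998, 0.002], [0.006, -0.002, -1.0]]
wrist_force: [0.5, 0.8, 0.3]
gripper_width: 0.499
gripper_force: 0.0
437 [array([-0.118,  0.131,  0.164]), array([-0.108,  0.139,  0.169]), array([-0.097,  0.148,  0.172])]
```

View pics/w4.png

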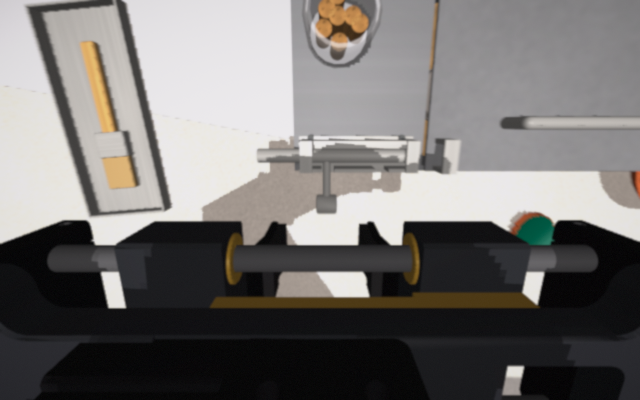

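The bolt is drawn: the knob is now at (326,203), locker y .139, a shift of about 45–46 mm. The rod is clear of the lid staple at (448,155). Next is the lid handle.

To row units: 0.202 m / 0.4 = 0.505, 0.068 m / 0.4 = 0.17, 68 degrees / 90 = 0.7556.

```bash
python3 steer.py '[[0.5,[0.17,0.505,0],[0,0,0.7556]],[0.5,[0.17,0.505,0],[0,0,0.7556]],[0.5,[0.17,0.505,0],[0,0,0.7556]],[0.5,[0.17,0.505,0],[0,0,0.7556]],[0.5,[0.17,0.505,0],[0,0,0.7556]],[0.5,[0.17,0.505,0],[0,0,0.7556]],[0.5,[0.17,0.505,0],[0,0,0.7556]],[0.5,[0.17,0.505,0],[0,0,0.7556]]]' && python3 steer.py '[[0.5,[0,0,0],[0,0,0.2444]],[0.5,[0,0,0],[0,0,0.2444]],[0.5,[0,0,0],[0,0,0.2444]],[0.5,[0,0,0],[0,0,0.2444]]]'; python3 - <<'E'
from h import *
from station import r
s=r.sense();print(delta(W(-.043,-.058,.172),down(-176.4),s),s["joints"].round(1))
R0=down(-176.4)
def pose(th,k=.25):
    a=np.radians(th)+np.arctan2(32,128);b=W(.085-.132*np.cos(a),-.058,.150+.132*np.sin(a))
    R=Ro.from_rotvec(RL@[0,np.radians(k*th),0]).as_matrix()@R0
    return b+.010*R[:,2],R
p0,_=pose(0)
for th in (6,12,18,24,30,36,42,48,54,60,66,72,78,84,90,95,99):
    p,R=pose(th);print(th,(R0.T@(p-p0)).round(3),-.25*th,p.round(3))
E
```

```text
time_s: 13.2
tcp_pos: [0.5236, -0.1107, 0.2443]
ee_rot: [[0.426, -0.905, -0.0], [-0.905, -0.426, 0.0], [-0.0, 0.0, -1.0]]
wrist_force: [0.1, 0.3, -0.4]
gripper_width: 0.503
gripper_force: 0.0
time_s: 13.6
tcp_pos: [0.5235, -0.1103, 0.2444]
ee_rot: [[0.063, -0.998, -0.0], [-0.998, -0.063, 0.0], [-0.0, 0.0, -1.0]]
wrist_force: [1.1, -0.3, 0.1]
gripper_width: 0.501
gripper_force: 0.0
(array([-0.0003, -0.0018,  0.0724]), array([0., 0., 0.])) [  5.5  12.4 -10.1  -0.  -67.5  -1.9]
6 [ 0.    -0.004 -0.013] -1.5 [ 0.529 -0.11   0.185]
12 [-0.    -0.009 -0.026] -3.0 [ 0.534 -0.109  0.198]
18 [ 0.    -0.015 -0.038] -4.5 [ 0.541 -0.109  0.21 ]
24 [-0.    -0.023 -0.049] -6.0 [ 0.548 -0.108  0.221]
30 [-0.    -0.032 -0.06 ] -7.5 [ 0.557 -0.108  0.232]
36 [-0.    -0.042 -0.069] -9.0 [ 0.567 -0.107  0.241]
42 [-0.    -0.052 -0.078] -10.5 [ 0.578 -0.107  0.25 ]
48 [-0.    -0.064 -0.085] -12.0 [ 0.589 -0.106  0.257]
54 [-0.    -0.076 -0.091] -13.5 [ 0.601 -0.105  0.263]
60 [-0.    -0.089 -0.095] -15.0 [ 0.614 -0.104  0.267]
66 [-0.    -0.102 -0.098] -16.5 [ 0.627 -0.103  0.27 ]
72 [-0.    -0.116 -0.1  ] -18.0 [ 0.641 -0.103  0.272]
78 [-0.    -0.129 -0.1  ] -19.5 [ 0.654 -0.102  0.272]
84 [-0.    -0.143 -0.099] -21.0 [ 0.668 -0.101  0.271]
90 [-0.    -0.156 -0.097] -22.5 [ 0.681 -0.1    0.269]
95 [-0.    -0.167 -0.094] -23.75 [ 0.692 -0.099  0.266]
99 [-0.    -0.176 -0.09 ] -24.75 [ 0.7   -0.099  0.262]
```

Descend, grip, and lift to about 30° first, then check.

To row units: 0.072 m / 0.4 = 0.18, 0.06 m / 0.4 = 0.15.

```bash
python3 steer.py '[[0.5,[0,-0.0045,0.0875],[0,0,0]],[0.5,[0,-0.0045,0.15],[0,0,0]],[0.5,[0,-0.0045,0.18],[0,0,0]],[0.5,[0,-0.0045,0.18],[0,0,0]],[0,[0,-0.0045,0.18],[0,0,0]],[0,[0,-0.0045,0.18],[0,0,0]],[0,[0,-0.0045,0.18],[0,0,0]],[0,[0,-0.0045,0.18],[0,0,0]]]' && python3 steer.py '[[0,[0,0,0],[0,0,0]],[0,[0,0,0],[0,0,0]],[0,[0,0,0],[0,0,0]],[0,[0,0,0],[0,0,0]]]' && python3 steer.py '[[0,[0,-0.005,-0.015],[-0.0078,0,0]],[0,[0,-0.01,-0.0325],[-0.0167,0,0]],[0,[0,-0.0225,-0.065],[-0.0333,0,0]],[0,[0,-0.0375,-0.095],[-0.05,0,0]],[0,[0,-0.0575,-0.1225],[-0.0667,0,0]],[0,[0,-0.08,-0.15],[-0.0833,0,0]],[0,[0,-0.08,-0.15],[-0.0833,0,0]]]'
```

```text
time_s: 14.4
tcp_pos: [0.5256, -0.1104, 0.1735]
ee_rot: [[0.063, -0.998, 0.002], [-0.998, -0.063, 0.0], [0.0, -0.002, -1.0]]
wrist_force: [-0.2, -0.6, 0.6]
gripper_width: 0.222
gripper_force: 0.0
time_s: 14.8
tcp_pos: [0.526, -0.1104, 0.1731]
ee_rot: [[0.063, -0.998, 0.002], [-0.998, -0.063, -0.0], [0.0, -0.002, -1.0]]
wrist_force: [1.6, 0.0, 1.7]
gripper_width: 0.1
gripper_force: 30.0
time_s: 15.5
tcp_pos: [0.5547, -0.1086, 0.2308]
ee_rot: [[0.062, -0.988, -0.14], [-0.998, -0.061, -0.008], [-0.001, 0.14, -0.99]]
wrist_force: [-5.1, -0.4, -1.3]
gripper_width: 0.101
gripper_force: 30.0
```

To row units: -0.0781 m / 0.4 = -0.1953, -0.0644 m / 0.4 = -0.161, -7.5 degrees / 90 = -0.0833.

```bash
python3 steer.py '[[0,[0,-0.0218,-0.0255],[-0.0167,0,0]],[0,[0,-0.0438,-0.0513],[-0.0333,0,0]],[0,[0,-0.0713,-0.0725],[-0.05,0,0]],[0,[0,-0.099,-0.0913],[-0.0667,0,0]],[0,[0,-0.1298,-0.1053],[-0.0833,0,0]],[0,[0,-0.161,-0.117],[-0.1,0,0]],[0,[0,-0.1953,-0.1265],[-0.1167,0,0]],[0,[0,-0.1953,-0.1265],[-0.1167,0,0]]]'; python3 - <<'E'
from h import *
from station import r
s=r.sense();R0=down(-176.4);print(s["joints"].round(1),Lk(s["tcp_pos"]))
for th in (72,78,84,90,95,99):
    a=np.radians(th)+np.arctan2(32,128);b=W(.085-.132*np.cos(a),-.058,.150+.132*np.sin(a))
    R=Ro.from_rotvec(RL@[0,np.radians(.25*th),0]).as_matrix()@R0
    p=b+.010*R[:,2]
    if th==72:p0=p;Rb=R
    print(th,(Rb.T@(p-p0)).round(4))
c=r.capture("scene");cv2.imwrite("pics/s5.png",cv2.resize(c["pixels"][90:300,200:440],None,fx=2.4,fy=2.4)[:,:,::-1])
E
```

```text
time_s: 16.3
tcp_pos: [0.6402, -0.1035, 0.2764]
ee_rot: [[0.064, -0.948, -0.31], [-0.998, -0.06, -0.022], [0.002, 0.311, -0.95]]
wrist_force: [-4.3, 2.1, 10.6]
gripper_width: 0.105
gripper_force: 30.0
[  5.   33.   24.   -0.3 -99.1  -1.3] [ 0.07210938 -0.05883451  0.27638023]
72 [0. 0. 0.]
78 [-0.     -0.0128 -0.0045]
84 [-0.     -0.026  -0.0076]
90 [-0.     -0.0395 -0.0093]
95 [-0.     -0.0508 -0.0096]
99 [-0.     -0.0598 -0.0091]
```

View pics/s5.png

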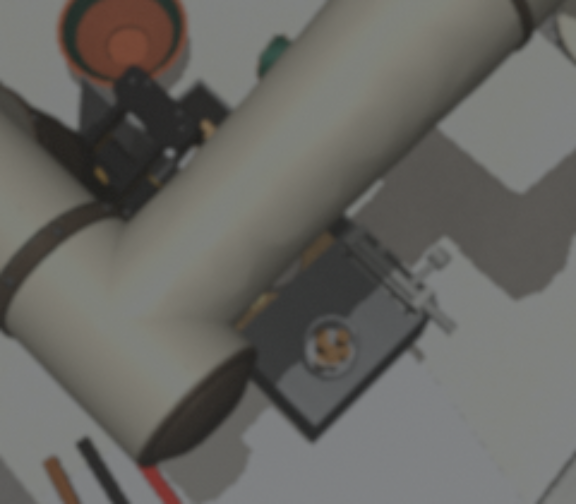

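The lid is rising: the well interior shows at (320,245) and the jar is untouched at (330,345). I'll continue to about 97°.

To row units: -0.0555 m / 0.4 = -0.1388, -0.0508 m / 0.4 = -0.127, -6.5 degrees / 90 = -0.0722.

```bash
python3 steer.py '[[0,[0,-0.032,-0.0088],[-0.0167,0,0]],[0,[0,-0.065,-0.0165],[-0.0333,0,0]],[0,[0,-0.0988,-0.0208],[-0.05,0,0]],[0,[0,-0.127,-0.0215],[-0.0644,0,0]],[0,[0,-0.1388,-0.0213],[-0.0722,0,0]],[0,[0,-0.1388,-0.0213],[-0.0722,0,0]],[0,[0,-0.1388,-0.0213],[-0.0722,0,0]]]'; python3 - <<'E'
from h import *
from station import r
s=r.sense();b=Lk(s["tcp_pos"]-.010*s["ee_rot"][:,2]);print(b,s["joints"].round(1))
v=b-[.085,-.058,.15];print(np.hypot(v[0],v[2]),"lid deg",np.degrees(np.arctan2(v[2],-v[0]))-14.04)
E
```

```text
time_s: 17.05
tcp_pos: [0.6973, -0.1002, 0.2677]
ee_rot: [[0.063, -0.911, -0.406], [-0.998, -0.056, -0.028], [0.003, 0.407, -0.913]]
wrist_force: [1.4, -0.1, 9.6]
gripper_width: 0.104
gripper_force: 30.0
[ 0.13344355 -0.05908399  0.27686073] [   4.8   43.7   40.9   -0.3 -111.2   -1.3]
0.13579551973882048 lid deg 96.86005798951066
```

The manual's scale: shifts go in shares of 0.4 m and turns go in shares of 90 degrees. Converting my numbers, -0.12 m / 0.4 = -0.3, -0.1 m / 0.4 = -0.25.

```bash
python3 steer.py '[[0.22,[0,0,0],[0,0,0]],[0.22,[0,0,0],[0,0,0]],[0.22,[0,0,-0.0375],[0,0,0]],[0.22,[0,0,-0.1],[0,0,0]],[0.22,[0,0,-0.175],[0,0,0]],[0.22,[0,0,-0.25],[0,0,0]],[0.22,[0,0,-0.3],[0,0,0]],[0.22,[0,0,-0.3],[0,0,0]]]'; python3 - <<'E'
from h import *
from station import r
s=r.sense();print(s["joints"].round(1),Lk(s["tcp_pos"]))
for n in("top","scene"):
    c=r.capture(n);np.savez(n+"2.npz",**c)
    Q=(cloud(c)-L0)@RL
    m=(Q[...,2]>.2)&(Q[...,2]<.33)&(Q[...,1]>-.16)&(Q[...,1]<-.1)&(Q[...,0]>.05)&(Q[...,0]<.13)
    print(n,m.sum(),[np.percentile(Q[m],q,axis=0).round(3) for q in (3,50,97)] if m.sum() else 0)
im=np.load("top2.npz")["pixels"][120:300,220:480]
cv2.imwrite("pics/t6.png",cv2.resize(im,None,fx=3,fy=3)[:,:,::-1])
E
```

```text
time_s: 17.85
tcp_pos: [0.7393, -0.0956, 0.3637]
ee_rot: [[0.064, -0.906, -0.419], [-0.998, -0.057, -0.027], [0.001, 0.419, -0.908]]
wrist_force: [1.2, 0.5, -2.1]
gripper_width: 0.219
gripper_force: 0.0
[   4.8   56.4   80.3   -0.7 -138.7   -1.6] [ 0.1714969  -0.05720159  0.363729  ]
top 506 [array([ 0.091, -0.158,  0.205]), array([ 0.099, -0.129,  0.272]), array([ 0.119, -0.102,  0.319])]
scene 99 [array([ 0.096, -0.155,  0.249]), array([ 0.106, -0.117,  0.316]), array([ 0.128, -0.101,  0.319])]
```

View pics/t6.png

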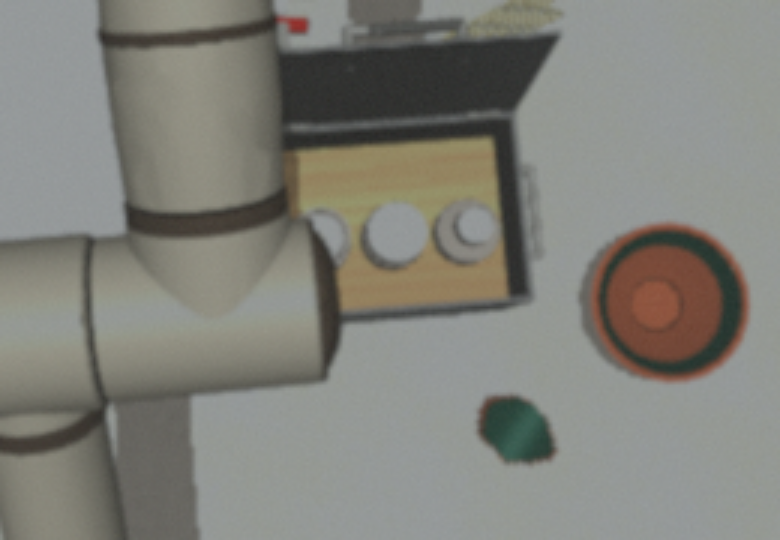

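The top view shows the lid past upright. The screw bottle with its narrow cap is on the right at (463,225), and a broad white top is in the middle at (395,233). The third bottle, at (325,235), is half hidden by the arm. I'll straighten the tool, go over the lid and look with the wrist camera.

To row units: -0.054 m / 0.4 = -0.135, 0.012 m / 0.4 = 0.03, 24.8 degrees / 90 = 0.2756.

```bash
python3 steer.py '[[0.2,[0,0.03,-0.0675],[0.0889,0,0]],[0.2,[0,0.0625,-0.135],[0.1778,0,0]],[0.2,[0,0.0625,-0.135],[0.2756,0,0]],[0.2,[0,0.0625,-0.135],[0.2756,0,0]],[0.2,[0,0.0625,-0.135],[0.2756,0,0]]]' && python3 steer.py '[[0,[-0.075,0.1,0],[0,0,0]],[0,[-0.15,0.225,0],[0,0,0]],[0,[-0.225,0.35,0],[0,0,0]],[0,[-0.3,0.45,0],[0,0,0]],[0,[-0.3,0.45,0],[0,0,0]],[0,[-0.3,0.45,0],[0,0,0]]]'; python3 - <<'E'
from h import *
from station import r
s=r.sense();print(s["joints"].round(1),Lk(s["tcp_pos"]))
w=r.capture("wrist");np.savez("w7.npz",**w);Q=(cloud(w)-L0)@RL
for y in(-.128,-.058,.012):
    d=np.hypot(Q[...,0]+.012,Q[...,1]-y)
    print(y,[(round(1000*float(np.nanmedian(Q[...,2][(d>a)&(d<=b)])),1),int(((d>a)&(d<=b)).sum())) for a,b in((0,.008),(.008,.014),(.014,.018),(.0235,.0265),(.031,.034))])
cv2.imwrite("pics/w7.png",w["pixels"][:,:,::-1])
E
```

```text
time_s: 18.45
tcp_pos: [0.736, -0.0965, 0.4334]
ee_rot: [[0.063, -0.998, 0.017], [-0.998, -0.063, -0.0], [0.001, -0.017, -1.0]]
wrist_force: [-0.6, 0.5, -0.2]
gripper_width: 0.198
gripper_force: 0.0
time_s: 19.05
tcp_pos: [0.5503, 0.0139, 0.4288]
ee_rot: [[0.066, -0.998, 0.014], [-0.998, -0.066, 0.001], [-0.0, -0.014, -1.0]]
wrist_force: [0.7, 0.0, 0.1]
gripper_width: 0.003
gripper_force: 0.0
[ 18.4  10.3  12.8   0.2 -91.7 -14.7] [-0.01023038  0.06393267  0.42877539]
-0.128 [(132.4, 110), (132.4, 214), (130.3, 263), (98.8, 179), (65.5, 128)]
-0.058 [(124.5, 93), (124.5, 186), (124.4, 179), (124.3, 214), (65.6, 119)]
0.012 [(127.0, 82), (127.3, 277), (515.9, 2000), (538.2, 7871), (526.2, 5054)]
```

View pics/w7.png

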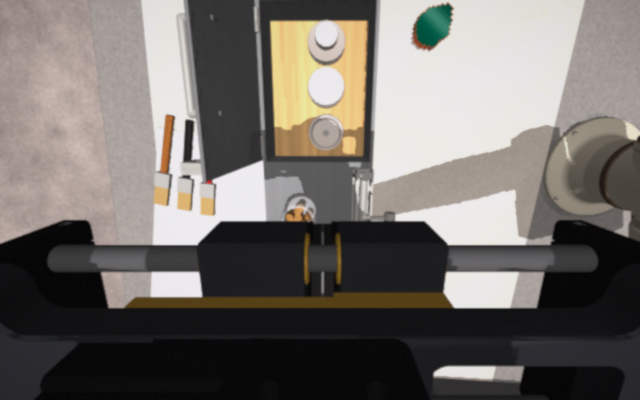

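The wrist view shows the pump dish, with its dark ring, at (326,132), which is the y=+12 place. The depth profile agrees: its floor is at 127. The middle one is the flat jar lid at 124.5, and the far one the screw cap at 132.

```bash
python3 - <<'E'
from h import *
from station import r
w=dict(np.load("w7.npz"));print(Lk(ray(w,326,132,.130)))
s=r.sense();R0=down(-176.4)
R=Ro.from_rotvec(RL@[0,-np.radians(6),0]).as_matrix()@R0
for z in(.25,.16,.14):print(z,delta(W(-.010,.011,z),R,s))
print("up",R.T@[0,0,1])
E
```

```text
[-0.01100122  0.01006442  0.13      ]
0.25 (array([0.0523, 0.0032, 0.1778]), array([ 5.3, -0. ,  0.1]))
0.16 (array([0.0522, 0.0044, 0.2678]), array([ 5.3, -0. ,  0.1]))
0.14 (array([0.0522, 0.0046, 0.2878]), array([ 5.3, -0. ,  0.1]))
up [-2.27358326e-17 -1.04528463e-01 -9.94521895e-01]
```

To row units: 0.268 m / 0.4 = 0.67, 0.23 m / 0.4 = 0.575, 5.3 degrees / 90 = 0.0589.

```bash
python3 steer.py '[[0,[0.1305,0.008,0.125],[0.0589,0,0]],[0,[0.1305,0.008,0.25],[0.0589,0,0]],[0,[0.1305,0.008,0.375],[0.0589,0,0]],[0,[0.1305,0.009,0.475],[0.0589,0,0]],[0,[0.1305,0.01,0.575],[0.0589,0,0]],[0,[0.1305,0.011,0.67],[0.0589,0,0]],[0,[0.1305,0.011,0.67],[0.0589,0,0]],[0,[0.1305,0.011,0.67],[0.0589,0,0]]]'; python3 - <<'E'
from h import *
from station import r
s=r.sense();R0=down(-176.4);print(s["wrist_force"],s["joints"].round(1),Lk(s["tcp_pos"]))
R=Ro.from_rotvec(RL@[0,-np.radians(6),0]).as_matrix()@R0
for z in(.13,.117):print(z,delta(W(-.010,.011,z),R,s))
E
```

```text
time_s: 19.9
tcp_pos: [0.5542, -0.0406, 0.1584]
ee_rot: [[0.063, -0.993, 0.101], [-0.998, -0.063, 0.004], [0.002, -0.101, -0.995]]
wrist_force: [0.1, -0.0, -0.0]
gripper_width: 0.006
gripper_force: 0.0
[ 0.14911695 -0.00168346 -0.04988242] [ 13.2  15.8 -19.6   1.5 -48.9 -10.4] [-0.00970842  0.00936417  0.15843117]
0.13 (array([-0.0017,  0.0032,  0.0283]), array([ 0.2, -0.1,  0. ]))
0.117 (array([-0.0017,  0.0045,  0.0412]), array([ 0.2, -0.1,  0. ]))
```

To row units: 0.043 m / 0.4 = 0.1075, 0.041 m / 0.4 = 0.1025.

```bash
python3 steer.py '[[0,[-0.0025,0.005,0.0375],[0,0,0]],[0,[-0.0025,0.0075,0.0675],[0,0,0]],[0,[-0.0025,0.01,0.0825],[0,0,0]],[0,[-0.0025,0.01,0.0925],[0,0,0]],[0,[-0.0025,0.01,0.1025],[0,0,0]],[0,[-0.0025,0.01,0.1075],[0,0,0]],[0,[-0.0025,0.01,0.1075],[0,0,0]],[0,[-0.0025,0.01,0.1075],[0,0,0]]]'
```

```text
time_s: 20.7
tcp_pos: [0.5533, -0.039, 0.1178]
ee_rot: [[0.064, -0.993, 0.104], [-0.998, -0.064, 0.005], [0.002, -0.104, -0.995]]
wrist_force: [-5.0, 1.3, 10.3]
gripper_width: 0.006
gripper_force: 5.4
```

To row units: 0.003 m / 0.4 = 0.0075, 0.0015 m / 0.4 = 0.0038.

```bash
python3 steer.py '[[0,[0,0,0.0038],[0,0,0]],[0,[0,0,0.0075],[0,0,0]],[0,[0,0,0.0075],[0,0,0]],[0,[0,0,0.0075],[0,0,0]]]'
```

```text
time_s: 21.1
tcp_pos: [0.5534, -0.0391, 0.1175]
ee_rot: [[0.065, -0.992, 0.104], [-0.998, -0.064, 0.004], [0.002, -0.105, -0.995]]
wrist_force: [-12.3, 3.2, 26.2]
gripper_width: 0.008
gripper_force: 13.0
```

The force rose to 26 N with no further travel, so the dish is bottomed. I'll retreat.

To row units: -0.28 m / 0.4 = -0.7, -0.25 m / 0.4 = -0.625.

```bash
python3 steer.py '[[0,[0,-0.0008,-0.0075],[0,0,0]],[0,[0,-0.005,-0.05],[0,0,0]],[0,[0,-0.0125,-0.125],[0,0,0]],[0,[0,-0.025,-0.25],[0,0,0]],[0,[0,-0.0375,-0.375],[0,0,0]],[0,[0,-0.05,-0.5],[0,0,0]],[0,[0,-0.0625,-0.625],[0,0,0]],[0,[0,-0.07,-0.7],[0,0,0]]]' && python3 steer.py '[[0,[-0.125,0,0],[0,0,0]],[0,[-0.125,0,0],[0,0,0]],[0,[-0.125,0,0],[0,0,0]],[0,[-0.125,0,0],[0,0,0]]]'; python3 - <<'E'
from h import *
from station import r
s=r.sense();print(s["wrist_force"])
w=r.capture("wrist");Q=(cloud(w)-L0)@RL
d=np.hypot(Q[...,0]+.011,Q[...,1]-.0105);d[Q[...,2]>.3]=9
print("dish floor",np.nanmedian(Q[...,2][d<.012]),(d<.012).sum(),"rim",np.nanpercentile(Q[...,2][d<.027],95))
m=(Q[...,2]<.185)&(Q[...,2]>.15)&(Q[...,0]<-.095)&(Q[...,0]>-.14)&(abs(Q[...,1]-.12)<.06)
if m.any():print("knob",np.percentile(Q[m],[3,50,97],axis=0).round(3).tolist())
cv2.imwrite("pics/w8.png",w["pixels"][:,:,::-1])
E
```

```text
time_s: 21.9
tcp_pos: [0.5529, -0.0391, 0.3992]
ee_rot: [[0.063, -0.992, 0.109], [-0.998, -0.063, 0.006], [0.001, -0.109, -0.994]]
wrist_force: [0.2, -0.4, -0.0]
gripper_width: 0.004
gripper_force: 0.0
time_s: 22.3
tcp_pos: [0.549, 0.0107, 0.3932]
ee_rot: [[0.063, -0.993, 0.101], [-0.998, -0.063, 0.005], [0.002, -0.101, -0.995]]
wrist_force: [-0.0, -0.4, 0.1]
gripper_width: 0.006
gripper_force: 0.0
[-0.02341575 -0.35935271  0.12004412]
dish floor 0.12655685003879635 211 rim 0.1328409047287881
```

View pics/w8.png

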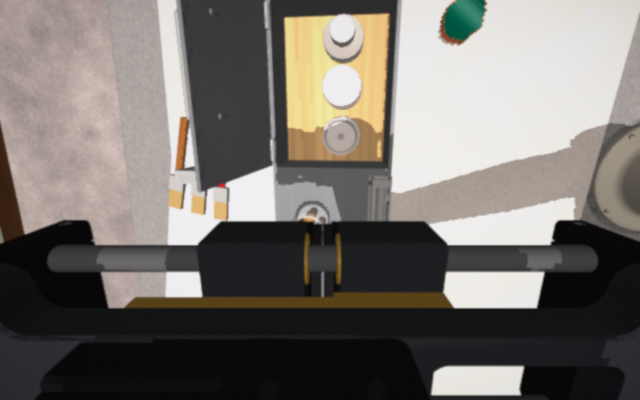

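The dish at (341,136) is back up, with its floor at 126.6 and rim at 132.8. The lid stands open at left. I'll do a last numeric check of the jar, bowl and brush, then hand in.

```bash
python3 - <<'E'
from h import *
from station import r
c0=dict(np.load("scene0.npz"));c1=r.capture("scene")
for n,c in(("before",c0),("now",c1)):
    P=cloud(c);Q=(P-L0)@RL
    h=cv2.cvtColor(c["pixels"],cv2.COLOR_RGB2HSV).astype(int)
    j=(Q[...,2]>.19)&(Q[...,2]<.22)&(abs(Q[...,0]-.026)<.04)&(abs(Q[...,1]-.132)<.04)
    b=(P[...,2]>.04)&(P[...,2]<.065)&(P[...,1]<-.25)&(P[...,1]>-.5)&(P[...,0]>.35)&(P[...,0]<.65)
    t=(abs(P[...,0]-.5)<.13)&(abs(P[...,1]-.382)<.06)&(h[...,1]>80)
    k=(Q[...,2]>.15)&(Q[...,2]<.185)&(Q[...,0]<-.095)&(Q[...,0]>-.14)&(abs(Q[...,1]-.12)<.06)
    for q,m in(("jar",j),("bowl",b),("brush",t),("knob",k)):
        print(n,q,m.sum(),np.median(P[m],0).round(3) if m.any() else "", Q[m][:,1].mean().round(3) if m.any() else "")
E
```

```text
before jar 186 [0.589 0.09  0.205] 0.136
before bowl 875 [ 0.484 -0.401  0.051] -0.335
before brush 0  
before knob 70 [0.449 0.04  0.169] 0.096
now jar 187 [0.588 0.09  0.205] 0.135
now bowl 874 [ 0.485 -0.402  0.051] -0.335
now brush 258 [0.541 0.387 0.014] 0.437
now knob 70 [0.446 0.086 0.169] 0.142
```

```bash
python3 -c "
from station import r
print(r.finish_job())"
```

```text
the job is handed in; nothing more can be done
None
```

The job is handed in after about 22 s on the robot's clock: brush flat in the tray, bolt drawn, lid open past upright, and pump dish pressed to its stop and sprung back up. The jar and bowl measured unmoved; I checked the sherd only by eye in the pictures.

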